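# Dock a veneer-sample caddy and vent its sealed lid

## Task

Set the dark sample caddy fully home on the two pegs of its white dock, lid still shut and lever end towards the dock's black panel, and let go of it. Then press the caddy's orange thumb lever down until the sticky lid seal breaks, without letting the lid fly wide open, and finish while still holding the lever down so that the lid stands slightly open, about 30 mm at its front lip, with the caddy still home on its dock. Leave the jar, cork block, brush and phone where they are.

Things in the scene. Friction and masses are not known exactly. Their poses are not given: they have to be found in the camera images.
- caddy_grip (a point): Where to grip the caddy: on its centre plane, 45 mm above its underside, 10 mm towards the front (+x) from mid-length. The caddy is a loose, upright dark steel box, 170 mm long (x), 56 mm wide (y), 0.6 to 0.9 kg with its lid. Grip it across the 56 mm width (fingers close along y). Axes: x to the front (lid lip), away from the lever; z up.
- caddy_foot (a point): Centre of the caddy's flat underside, axes as caddy_grip, which lies 10 mm in x and 45 mm in z from it. The underside has two peg holes 17 mm wide, 18 mm deep, on the centre line at x = +55 and -45 mm: it goes home one way round only. Front 115 mm: a box with its rim 66 mm and lid top 76 mm up; rear 55 mm: a shoulder 42 mm high under the lever.
- dock_seat (a point): Centre of the dock's top face, 15 mm above the table: caddy_foot must come to lie here, axes parallel, x the same way. Fixed white plate 200 mm long (x), 90 mm wide; two brass pegs 13 mm in diameter, 15 mm tall, tapered tips, at x = +55 and -45 mm. A black panel with green window, 26 mm high, at x = -100 to -150 mm marks the end where the caddy's lever goes.
- lever_top (a point): Top of the round thumb bar (12 mm diameter, 44 mm long along y) ending the orange lever; lid shut, it lies at x = -74 mm, z = 82 mm in the caddy_foot frame. Press it down to swing the lid's front up; it goes down about 11 mm for 0.25 rad. The seal gives way at about 15 to 23 N on the bar, is free past 0.1 rad, and 3 to 5 N then hold the lid at 0.25 rad.
- lid_lip (a point): Middle of the front edge of the aluminium lid (50 mm wide, 10 mm thick), 118 mm ahead of the hinge; it turns with the lid. It rises about 30 mm for 0.25 rad.
- lid (a joint): Opening angle of the caddy's lid in rad: 0 shut, growing as it opens, stop at 0.6. 0.25 is the wanted opening (lip raised about 30 mm).
- lever: Orange lever with thumb bar, one piece with the lid; origin on the hinge axis, which runs along the caddy's y at x = -30 mm, z = 66 mm in the caddy_foot frame; its axes turn with the lid. The bar's axis is 44 mm behind and 10 mm above the hinge. Press it at lever_top; let go, it springs back and the lid shuts.
- jar: Bystander: amber jar with a white cap, 52 mm wide, 75 mm tall; origin at the centre of its underside.
- cork: Bystander: cork sanding block 110 x 60 x 35 mm; origin at the centre of its underside.
- brush: Bystander: brush lying flat on the table, along its x; origin at its underside.
- phone: Bystander: phone in a pink case, 150 x 75 x 10 mm, lying flat; origin at the centre of its underside.
Not all that is in view belongs to the job. There is more than one size of the part that bears caddy_grip; the job needs the middle-sized.

How it is judged:
On the way, in this order (a step that is already met when the one before it is completed fails the run):
1. the caddy stands fully home on the dock's pegs, lid still shut, and has been let go (horizontal distance between caddy_foot and dock_seat below 0.006 m and z of caddy_foot in the frame of dock_seat below 0.004 m and angle between the x axis of caddy_foot and the x axis of dock_seat, either way round below 0.08 rad and angle between caddy_foot's own z axis and vertical below 0.05 rad and value of joint lid below 0.05 rad and contact force between caddy and the fingers below 0.1 N), for 0.2 s.
2. the lever is pressed and the seal has broken (horizontal distance between caddy_foot and dock_seat below 0.008 m and z of caddy_foot in the frame of dock_seat below 0.006 m and angle between the x axis of caddy_foot and the x axis of dock_seat, either way round below 0.1 rad and angle between caddy_foot's own z axis and vertical below 0.05 rad and value of joint lid above 0.12 rad and (contact force between lever and the fingers above 0.8 N or contact force between lever and the arm above 0.8 N)), for 0.1 s.
At the end, for the whole second after the job is handed in: The caddy is home on the dock's pegs (within 6 mm, less than 4 mm above the seat, within 0.08 rad in yaw), the robot still presses the orange lever (over 0.8 N) and so holds the lid still at 0.15 to 0.38 rad (lip raised about 18 to 44 mm); the bystanders are within 20 mm of where they were (horizontal distance between caddy_foot and dock_seat below 0.006 m and z of caddy_foot in the frame of dock_seat below 0.004 m and angle between the x axis of caddy_foot and the x axis of dock_seat, either way round below 0.08 rad and angle between caddy_foot's own z axis and vertical below 0.05 rad and value of joint lid between 0.15 and 0.38 rad and velocity of joint lid between -0.1 and 0.1 rad/s and (contact force between lever and the fingers above 0.8 N or contact force between lever and the arm above 0.8 N) and distance of each of jar, cork, brush, phone from where it was at the start of the episode below 0.02 m); the arm keeps its last pose, push and grip.
It fails at once if the lid flew wide open (beyond 0.5 rad) (value of joint lid above 0.5 rad).
It fails at once if the lid was opened while the caddy was off its dock (value of joint lid above 0.12 rad and (z of caddy_foot in the frame of dock_seat above 0.012 m or horizontal distance between caddy_foot and dock_seat above 0.02 m)).
It fails at once if the caddy was tipped over (angle between caddy_foot's own z axis and vertical above 0.6 rad).
It fails at once if the jar, cork block, brush or phone was knocked or moved (distance of any of jar, cork, brush, phone from where it was at the start of the episode above 0.03 m).
It also fails if it takes over 58 s, if anything falls off the work surface, if the arm or the gripper's body presses on something with over 40 N, if the wrist force passes 120 N, or if a joint passes its speed limit or range.

## Robot

A 6-joint arm with a two-finger parallel gripper is mounted at the origin on the work surface. World frame = base frame: x ahead of the robot, y to its left, z up, the work surface at z = 0. Lengths are in m, angles in rad, forces in N, time in s.
With the tool pointing down it reaches from about 0.375 to 0.975 m from the base axis. Payload 3.8 kg.
Tool frame: the origin (TCP) lies at the very end of the fingers, on their centre line; the grasp point (between the pads) lies 19 mm behind it; z points along the fingers, y is the line along which they close (so a half turn about z gives the same grasp; the last joint's range is limited). The gripper opens to 85 mm and grips with 20 to 120 N. Pads are 22 mm wide; open, the fingers measure 114 mm over their backs; the gripper's body (76 mm by 85 mm) begins 54 mm behind the grasp point. The pads swing forward as they close: fully open they stand 13 mm farther back than shut.
Start: joints at [1.25, 0.264, 1.604, -0, 1.274, -0.037], TCP at [0.189, 0.648, 0.201] pointing down, gripper open.
Joint ranges: [-2.63, 2.63], [-0.94, 2.18], [0.31, 2.57], [-1.31, 4.45], [0, 2.66], [-2.55, 2.55]. Speed limits (rad/s): [2.57, 2.57, 3.14, 3.14, 3.14, 3.14].

## Interface

Orientations are given as a rotation vector (axis times angle).
In Python, from workcell import read_state, read_camera, calibration, finish_job gives the robot as it stands.
- The arm moves only by the tool step_arm, never from a script. Its argument "commands" is a list of rows, each an object of numbers: "fingers": the gripper's target within -1 to 1 (shut at 1, half-way at 0, fully open at -1); "dx", "dy", "dz": the shift along the tool's x, y, z in m; "roll": the turn about the tool's z in degrees. In form: [{"fingers": .., "dx": .., "dy": .., "dz": .., "roll": ..}, ...]. A call has 1 to 8 rows; each row is the pose to reach, as a shift and turn from the pose commanded when the call began, along the tool's axes at that moment; what a row does not reach only later rows make up. A row lasts 1/8 s, in which the tool goes at most 62.5 mm and 10.7 degrees, less where a joint would pass 70% of its speed; a pose out of reach is approached as far as the arm can. A call with a gripper value outside its range is refused whole. The fingers move at their own pace and stop on an object; "squeeze" is the grip in N (left out, the last holds). Time passes only in rows, so rows that repeat a pose let the fingers close. It gives the time, the measured TCP pose, the force, the opening and the grip force at its end, in the units of the state.
- read_state(): the state, without advancing time (a new reading comes with each control period).
- read_camera(name): name is "scene" or "side" or "wrist"; returns (picture, depth): 400x640x3 uint8, blue, green, red; 400x640 float32, m along the optical axis (not along the pixel's ray), 0 where there is no reading.
- calibration(name): a dict with "intrinsics" (3x3 intrinsics, pixels), "world_to_cam" (4x4, takes a point from world to camera coordinates). Camera axes: x right, y up, looking along -z (the intrinsics and any distortion apply to the point x, -y, -z); pixel columns grow to the right and rows downward; lengths in m; the calibration is good to about 2 mm. The wrist camera is an equidistant fisheye: a pixel r from the principal point sees the ray r / f radians off the axis. A picture is of the moment at which its call begins: read the wrist's pose just before it. calibration takes no time and is no camera call; for the wrist camera it gives the pose at the moment of the call.
- finish_job(): hands the job in; it is judged then, once.
The state is a dict: "time": time; "q": joint angles; "joint_vel": joint speeds; "joint_torque": joint torques, N m; "tool_pos": TCP position; "tcp_rot": TCP orientation; "wrist_force": force on the tool from outside, world axes, zero at the start; "torque": the same for the moment, N m; "width": opening from 0.0 (shut) to 1.0 (fully open); "grip_force": force on a finger pad.
Only numpy, scipy, OpenCV 4.12 (cv2) and the standard library are available. Lean on these libraries where they do the work, as an engineer would, in place of code of your own. Each camera call takes 0.05 s, during which the arm holds its last target. There are 200 camera calls.

## Working session

There is one attempt and no reset: what is moved stays moved. The work goes in short steps, Python scripts to look and compute and a tool call to move; the robot and the scene stay as the last step left them, time stands still between calls to the robot, and variables do not carry over. Pictures are saved under pics/ and viewed, at most 10 in all, crops included, and the job is handed in when it is done.

Besides the shell and the picture viewer there is one more tool, called after ">>>" by a JSON object that holds its "name" and its "arguments". step_arm: Moves the arm, as the interface text tells. Its arguments: {"type":"object","properties":{"commands":{"type":"array","items":{"type":"object","properties":{"fingers":{"type":"number"},"dx":{"type":"number"},"dy":{"type":"number"},"dz":{"type":"number"},"roll":{"type":"number"}}}},"squeeze":{"type":"number"}},"required":["commands"]}

```bash
mkdir -p pics; cat > h.py <<'E'
import numpy as np, cv2
from workcell import *
from scipy.spatial.transform import Rotation as R
def snap(n,f):
    c=calibration(n); p,d=read_camera(n); cv2.imwrite(f'pics/{f}.png',p); np.savez(f'pics/{f}.npz',p=p,d=d,K=c['intrinsics'],T=c['world_to_cam'],c=str(c)); return p,d,c
def cloud(f):
    z=np.load(f'pics/{f}.npz'); K,T,d=z['K'],z['T'],z['d']
    v,u=np.mgrid[:400,:640]; x=(u-K[0,2])/K[0,0]*d; y=(v-K[1,2])/K[1,1]*d
    P=np.stack([x,-y,-d,np.ones_like(d)],-1)@np.linalg.inv(T).T
    return P[...,:3],d>0,z['p']
E
python3 - <<'E'
from h import *
for n in('scene','side'):
    p,d,c=snap(n,n+'0'); print(c)
s=read_state();print(s)
a=cv2.imread('pics/scene0.png');
E
```

```text
{'intrinsics': array([[414.59659193,   0.        , 322.1734297 ],
       [  0.        , 414.59659193, 204.55289403],
       [  0.        ,   0.        ,   1.        ]]), 'world_to_cam': array([[ 0.77989012,  0.62581594, -0.0112168 , -0.42554851],
       [-0.43471166,  0.5544559 ,  0.70965092,  0.19307432],
       [ 0.45033008, -0.54857367,  0.70446416, -1.63711833],
       [ 0.        ,  0.        ,  0.        ,  1.        ]])}
{'intrinsics': array([[380.88740141,   0.        , 312.59804716],
       [  0.        , 380.88740141, 199.02032381],
       [  0.        ,   0.        ,   1.        ]]), 'world_to_cam': array([[ 0.95086044, -0.30909809,  0.01796654, -0.54774431],
       [ 0.13353075,  0.46174358,  0.87690502, -0.12930699],
       [-0.2793456 , -0.8314152 ,  0.4803278 , -1.13842227],
       [ 0.        ,  0.        ,  0.        ,  1.        ]])}
{'time': 0.1, 'q': array([ 1.25010960e+00,  2.64662844e-01,  1.60522623e+00,  1.16061121e-06,
        1.27372816e+00, -3.69278535e-02]), 'joint_vel': array([-0.00149091, -0.00188735, -0.00309852,  0.00030964, -0.0008526 ,
       -0.00153786]), 'joint_torque': array([-4.89898830e-04, -5.16698527e+01, -3.68589628e+01, -9.18409387e-05,
        6.17245838e-03, -5.56993342e-06]), 'tool_pos': array([0.18876833, 0.64731379, 0.19990275]), 'tcp_rot': array([-0.44418275, -3.10966672,  0.00312883]), 'wrist_force': array([ 0.61350967, -0.52824095, -0.05410121]), 'torque': array([-0.00745147, -0.00393657,  0.0105417 ]), 'grip_force': 0.0, 'width': 0.9995061164881991}
```

View pics/scene0.png

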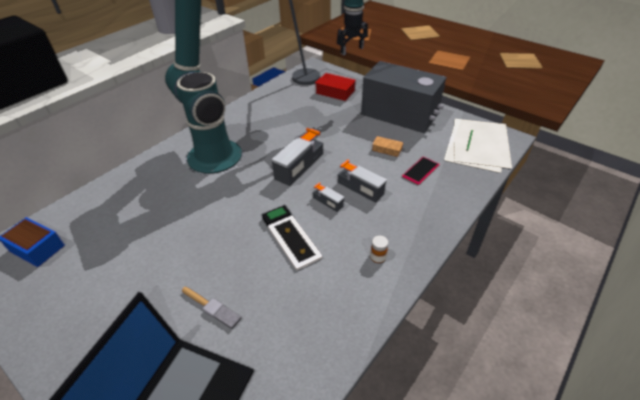

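View pics/side0.png

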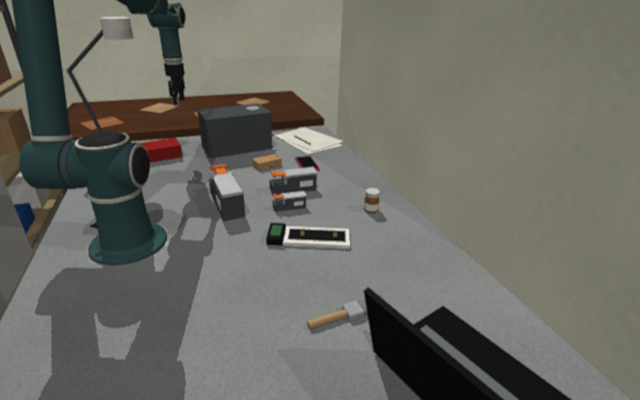

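Scene view: three caddies at about (298,155), (362,180) and (328,195). The dock is at (292,240), with its black panel at (277,214). The jar is at (378,248), brush (212,307), phone (421,170) and cork (388,146). I'll measure the caddies and dock from depth.

```bash
cat > m.py <<'E'
from h import *
P,ok,p=cloud('scene0'); Q,ok2,p2=cloud('side0')
def comps(P,ok,zlo,zhi,tag):
    m=(ok&(P[...,2]>zlo)&(P[...,2]<zhi)&(P[...,0]>0.1)&(P[...,0]<0.95)&(abs(P[...,1])<0.7)).astype(np.uint8)
    n,l,st,ce=cv2.connectedComponentsWithStats(m)
    for i in range(1,n):
        if st[i,4]<40: continue
        q=P[l==i]; r=cv2.minAreaRect(q[:,:2].astype(np.float32)*1000)
        print(tag,'px',ce[i].round(),'n',st[i,4],'c',np.round(r[0]),'size',np.round(r[1]),'ang',round(r[2],1),'z95',q[:,2].max().round(3),np.median(q[:,2]).round(3))
comps(P,ok,.006,.4,'scene'); comps(Q,ok2,.006,.4,'side')
E
python3 m.py
python3 - <<'E'
from h import *
a=cv2.imread('pics/scene0.png')[110:280,230:450]; b=cv2.imread('pics/side0.png')[150:260,190:390]
a=cv2.resize(a,None,fx=3.6,fy=3.6,interpolation=cv2.INTER_CUBIC)[:600]; cv2.imwrite('pics/c1.png',a)
E
```

```text
scene px [351.  31.] n 665 c [198. 635.] size [135.  66.] ang 68.5 z95 0.4 0.334
scene px [398.  99.] n 3496 c [436. 662.] size [322. 114.] ang 7.6 z95 0.189 0.122
scene px [342.  90.] n 299 c [134. 664.] size [74. 75.] ang 6.9 z95 0.069 0.047
scene px [297. 157.] n 1682 c [270. 151.] size [158. 235.] ang 6.2 z95 0.112 0.082
scene px [387. 146.] n 426 c [506. 461.] size [124. 103.] ang 18.1 z95 0.042 0.033
scene px [459. 143.] n 66 c [725. 653.] size [ 47. 103.] ang 25.2 z95 0.013 0.007
scene px [471. 145.] n 55 c [766. 670.] size [63. 56.] ang 63.6 z95 0.016 0.009
scene px [480. 155.] n 109 c [813. 629.] size [133.  88.] ang 49.9 z95 0.013 0.007
scene px [497. 158.] n 48 c [884. 651.] size [ 28. 101.] ang 17.7 z95 0.011 0.007
scene px [506. 161.] n 41 c [916. 662.] size [23. 80.] ang 11.4 z95 0.01 0.007
scene px [421. 170.] n 524 c [686. 416.] size [154.  76.] ang 87.8 z95 0.018 0.011
scene px [362. 180.] n 1151 c [546. 230.] size [129. 215.] ang 87.0 z95 0.084 0.06
scene px [328. 196.] n 492 c [515.  70.] size [ 42. 116.] ang 88.9 z95 0.057 0.043
scene px [291. 237.] n 1817 c [ 521
[... 336 characters left out ...]
636.] size [133.  70.] ang 52.2 z95 0.4 0.334
side px [236. 132.] n 2903 c [432. 661.] size [322. 121.] ang 7.9 z95 0.183 0.106
side px [173. 149.] n 254 c [133. 658.] size [66. 82.] ang 1.2 z95 0.061 0.043
side px [266. 162.] n 291 c [512. 443.] size [112.  69.] ang 15.0 z95 0.037 0.03
side px [293. 184.] n 1695 c [601. 260.] size [509. 174.] ang 56.3 z95 0.083 0.038
side px [226. 193.] n 1345 c [304. 152.] size [ 78. 232.] ang 5.9 z95 0.11 0.086
side px [371. 200.] n 314 c [780. -29.] size [52. 50.] ang 44.6 z95 0.076 0.046
side px [307. 236.] n 1546 c [ 518. -134.] size [ 95. 249.] ang 68.9 z95 0.03 0.014
side px [421. 338.] n 7002 c [ 602. -582.] size [301. 336.] ang 17.5 z95 0.204 0.017
```

View pics/c1.png

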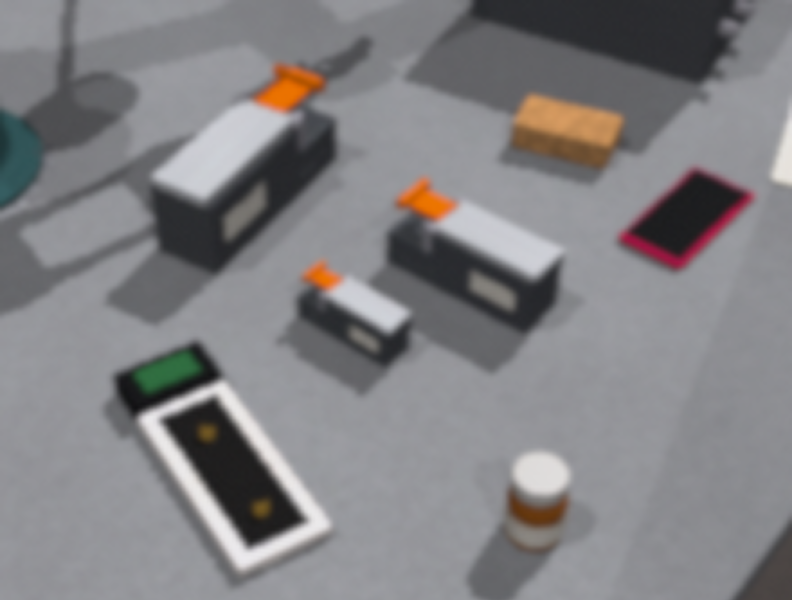

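The crop confirms it: the middle-sized caddy is at crop (475,250) with its lever to the left (-x end). The dock's panel is at its upper-left end. Next I'll fit the lid top and the plate.

```bash
python3 - <<'E'
from h import *
for f in('scene0','side0'):
    P,ok,p=cloud(f); b,g,r=[p[...,i].astype(int) for i in range(3)]
    near=lambda x,y,d: ok&(np.hypot(P[...,0]-x,P[...,1]-y)<d)
    def rect(m,t):
        m=cv2.morphologyEx(m.astype(np.uint8),cv2.MORPH_OPEN,np.ones((2,2)))>0
        q=P[m]; R_=cv2.minAreaRect(q[:,:2].astype(np.float32)*1000)
        bx=cv2.boxPoints(R_); e=bx[1]-bx[0],bx[2]-bx[1]; L=max(e,key=np.linalg.norm); a=np.degrees(np.arctan2(L[1],L[0])); a=(a+90)%180-90
        c=q[:,:2]-q[:,:2].mean(0); w,v=np.linalg.eigh(c.T@c); k=v[:,1]*np.sign(v[0,1])
        print(f,t,len(q),'c',np.round(R_[0]),'mean',(q.mean(0)*1000).round(1),'size',np.round(R_[1]),'ang',a.round(1),'pca',np.degrees(np.arctan2(k[1],k[0])).round(1))
    N=near(.54,.21,.16)
    rect(N&(P[...,2]>.068)&(P[...,2]<.09)&(abs(r-b)<25)&(r>110),'lid')
    rect(N&(r>b+70)&(r>150)&(P[...,2]>.06),'lever')
    D=near(.52,-.13,.17)
    rect(D&(P[...,2]>.004)&(P[...,2]<.024)&(r>150)&(abs(r-b)<40),'plate')
    rect(D&(P[...,2]>.005),'dockall')
    rect(D&(r>b+35)&(P[...,2]>.015),'pegs')
E
```

```text
scene0 lid 365 c [571. 239.] mean [598.  195.   73.9] size [158. 139.] ang 1.7 pca -0.6
scene0 lever 92 c [ 808. -213.] mean [516.6 189.6  84.3] size [  49. 1257.] ang -54.4 pca -55.2
scene0 plate 665 c [ 833. -378.] mean [ 566.7 -156.4   25.8] size [143. 953.] ang -39.9 pca -38.3
scene0 dockall 1821 c [ 813. -361.] mean [ 537.8 -142.2   24.1] size [ 162. 1002.] ang -38.8 pca -33.5
scene0 pegs 28 c [ 555. -143.] mean [ 560.9 -146.    19.4] size [ 14. 111.] ang -21.6 pca -21.5
side0 lid 189 c [635. 223.] mean [590.2 187.3  71.6] size [231.  96.] ang 38.8 pca 14.9
side0 lever 55 c [514. 272.] mean [506.9 193.   73.8] size [204.  50.] ang 84.4 pca 76.8
side0 plate 447 c [ 380. -565.] mean [ 537.2 -165.9   16.9] size [1031.  199.] ang 68.5 pca 69.9
side0 dockall 1562 c [ 348. -547.] mean [ 511.3 -153.    19.6] size [1038.  249.] ang 67.0 pca 74.2
side0 pegs 28 c [ 362. -584.] mean [ 541.5 -182.7   41. ] size [981. 110.] ang 66.9 pca 69.7
```

```bash
python3 - <<'E'
from h import *
for f in('scene0','side0'):
    P,ok,p=cloud(f); b,g,r=[p[...,i].astype(int) for i in range(3)]
    near=lambda x,y,d: ok&(np.hypot(P[...,0]-x,P[...,1]-y)<d)
    def rect(m,t):
        q=P[m]; q=q[np.linalg.norm(q[:,:2]-np.median(q[:,:2],0),axis=1)<.2]
        for _ in range(2):
            c=q[:,:2]-np.median(q[:,:2],0); w,v=np.linalg.eigh(c.T@c); k=v[:,1]*np.sign(v[0,1]); n=np.array([-k[1],k[0]])
            s,t_=q[:,:2]@k,q[:,:2]@n; ls=np.percentile(s,[1,99]); lt=np.percentile(t_,[1,99])
        c=k*ls.mean()+n*lt.mean()
        print(f,t,len(q),'c',(c*1000).round(1),'z',np.median(q[:,2]).round(4),'size',(1000*np.r_[np.ptp(ls),np.ptp(lt)]).round(),'pca',np.degrees(np.arctan2(k[1],k[0])).round(1))
    N=near(.56,.20,.14)
    rect(N&(P[...,2]>.068)&(P[...,2]<.082)&(abs(r-b)<25)&(r>110),'lid')
    rect(N&(r>b+70)&(r>150)&(P[...,2]>.06),'lever')
    D=near(.52,-.13,.16)
    rect(D&(P[...,2]>.008)&(P[...,2]<.035),'dockall')
    rect(D&(r>b+35)&(P[...,2]>.015),'pegs')
E
```

```text
scene0 lid 369 c [587.8 197.5] z 0.0757 size [123.  52.] pca -1.2
scene0 lever 95 c [507.5 196.8] z 0.0767 size [49. 39.] pca -1.8
scene0 dockall 1788 c [ 523.4 -132.8] z 0.0157 size [245.  89.] pca -20.5
scene0 pegs 31 c [ 549.1 -143.9] z 0.0222 size [115.  14.] pca -19.3
side0 lid 194 c [575.1 194.5] z 0.0738 size [138.  51.] pca 0.3
side0 lever 55 c [504.6 200.4] z 0.0748 size [57. 36.] pca 19.3
side0 dockall 1497 c [ 517.6 -135.9] z 0.0142 size [244.  92.] pca -19.0
side0 pegs 32 c [ 545.6 -145.1] z 0.0227 size [109.  23.] pca -14.4
```

```bash
cat > go.py <<'E'
import sys; from h import *
x,y,z,a=map(float,sys.argv[1:5]); s=read_state(); M=R.from_rotvec(s['tcp_rot']).as_matrix()
d=M.T@(np.array([x,y,z])-s['tool_pos']); a0=np.degrees(np.arctan2(M[1,0],M[0,0]))
print('now',s['time'],s['tool_pos'].round(4),a0.round(2),'tilt',M[:,2].round(3),'d',d.round(4),'roll',round(-((a-a0+180)%360-180),2),'q',s['q'].round(2),'F',s['wrist_force'].round(1),'w',round(s['width'],3),s['grip_force'])
E
python3 go.py .565 .197 .26 179
```

```text
now 0.1 [0.1888 0.6473 0.1999] 163.74 tilt [-0.001 -0.002 -1.   ] d [-0.4873 -0.3271 -0.0595] roll -15.26 q [ 1.25  0.26  1.61  0.    1.27 -0.04] F [ 0.6 -0.5 -0.1] w 1.0 0.0
```

>>> {"name": "step_arm", "arguments": {"commands": [{"dz":-0.05,"dx":-0.03,"dy":-0.02},{"dx":-0.49,"dy":-0.325,"dz":-0.06,"roll":-15},{"dx":-0.49,"dy":-0.325,"dz":-0.06,"roll":-15},{"dx":-0.49,"dy":-0.325,"dz":-0.06,"roll":-15},{"dx":-0.49,"dy":-0.325,"dz":-0.06,"roll":-15},{"dx":-0.49,"dy":-0.325,"dz":-0.06,"roll":-15},{"dx":-0.49,"dy":-0.325,"dz":-0.06,"roll":-15},{"dx":-0.49,"dy":-0.325,"dz":-0.06,"roll":-15}]}}

```text
invalid input
```

```bash
python3 go.py .565 .197 .26 179
```

```text
now 0.1 [0.1888 0.6473 0.1999] 163.74 tilt [-0.001 -0.002 -1.   ] d [-0.4873 -0.3271 -0.0595] roll -15.26 q [ 1.25  0.26  1.61  0.    1.27 -0.04] F [ 0.6 -0.5 -0.1] w 1.0 0.0
```

All row fields are probably required.

>>> {"name": "step_arm", "arguments": {"commands": [{"fingers":-1,"dz":-0.05,"dx":-0.03,"dy":-0.02,"roll":0},{"fingers":-1,"dx":-0.49,"dy":-0.325,"dz":-0.06,"roll":-15},{"fingers":-1,"dx":-0.49,"dy":-0.325,"dz":-0.06,"roll":-15},{"fingers":-1,"dx":-0.49,"dy":-0.325,"dz":-0.06,"roll":-15},{"fingers":-1,"dx":-0.49,"dy":-0.325,"dz":-0.06,"roll":-15},{"fingers":-1,"dx":-0.49,"dy":-0.325,"dz":-0.06,"roll":-15},{"fingers":-1,"dx":-0.49,"dy":-0.325,"dz":-0.06,"roll":-15},{"fingers":-1,"dx":-0.49,"dy":-0.325,"dz":-0.06,"roll":-15}], "squeeze": 60}}

```text
time: 1.1
tool_pos: [0.4953, 0.2845, 0.2587]
tcp_rot: [-0.035, -3.141, 0.0]
wrist_force: [0.1, 0.4, 0.7]
width: 1.001
grip_force: 0.0
```

```bash
python3 go.py .565 .197 .26 179
```

```text
now 1.1 [0.4953 0.2845 0.2587] 178.74 tilt [-0. -0. -1.] d [-0.0716 -0.0859 -0.0013] roll -0.26 q [ 0.48  0.04  1.76  0.    1.35 -1.07] F [0.1 0.4 0.7] w 1.001 0.0
```

>>> {"name": "step_arm", "arguments": {"commands": [{"fingers":-1,"dx":-0.072,"dy":-0.086,"dz":0,"roll":0},{"fingers":-1,"dx":-0.072,"dy":-0.086,"dz":0,"roll":0},{"fingers":-1,"dx":-0.072,"dy":-0.086,"dz":0,"roll":0},{"fingers":-1,"dx":-0.072,"dy":-0.086,"dz":0,"roll":0}]}}

```text
time: 1.6
tool_pos: [0.564, 0.1988, 0.2584]
tcp_rot: [-0.036, -3.14, -0.0]
wrist_force: [0.2, -0.3, 0.3]
width: 1.003
grip_force: 0.0
```

```bash
python3 go.py .565 .197 .26 179; python3 -c "
from h import *
p,d,c=snap('wrist','w1');print(c)"
```

```text
now 1.6 [0.564  0.1988 0.2584] 178.7 tilt [-0.001  0.    -1.   ] d [-0.001  -0.0018 -0.0016] roll -0.3 q [ 0.3   0.09  1.7   0.    1.35 -1.25] F [ 0.2 -0.3  0.3] w 1.003 0.0
{'intrinsics': array([[309.70691629,   0.        , 318.57099977],
       [  0.        , 309.70691629, 202.30300816],
       [  0.        ,   0.        ,   1.        ]]), 'world_to_cam': array([[ 0.0230526 ,  0.99973314, -0.00148905, -0.21139465],
       [-0.9472642 ,  0.02136649, -0.31974055,  0.58965919],
       [-0.31962341,  0.00878137,  0.94750397, -0.25672278],
       [ 0.        ,  0.        ,  0.        ,  1.        ]])}
```

View pics/w1.png

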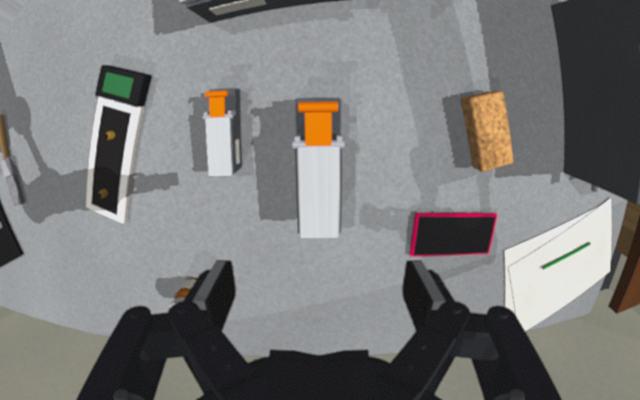

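Wrist view: the middle caddy has its lid front edge at about (299–340,237) and its lever bar at about (299–338,104). The dock pegs are at about (111,135) and (103,193), and the dock's front corners at (87,207) and (124,222).

```bash
cat >> h.py <<'E'
def wray(f,uv,z):
    D=np.load(f'pics/{f}.npz'); K,T=D['K'],D['T']; C=np.linalg.inv(T)
    x=(uv[0]-K[0,2])/K[0,0]; y=(uv[1]-K[1,2])/K[1,1]; th=np.hypot(x,y); s=np.sinc(th/np.pi)
    r=C[:3,:3]@np.array([x*s,-y*s,-np.cos(th)]); o=C[:3,3]; return o+r*(z-o[2])/r[2]
E
python3 - <<'E'
from h import *
for n,uv,z in[('lipL',(299,237),.076),('lipR',(340,237),.076),('barL',(299,104),.08),('barR',(338,104),.08),('pegrear',(111,134),.03),('pegfront',(103,193),.03),('dFL',(87,207),.015),('dFR',(124,222),.015)]:
    print(n,(wray('w1',uv,z)*1000).round(1))
p=cv2.imread('pics/w1.png').astype(int); b,g,r=p[...,0],p[...,1],p[...,2]
v,u=np.mgrid[:400,:640]
m=(abs(u-320)<30)&(v>90)&(v<150)&(r>b+90); print('orange u',u[m].min(),u[m].max(),v[m].min(),v[m].max())
for vv in (160,190,220,230): # lid edges
    row=g[vv,285:355]; k=np.where(row>165)[0]; e=[285+k[0],285+k[-1]]; print(vv,e,[ (wray('w1',(q,vv),.076)*1000).round(1) for q in e])
for lo,hi in((120,150),(180,205)):
    m=(u>90)&(u<125)&(v>lo)&(v<hi)&(r>b+35); print('peg',u[m].mean(),v[m].mean(),m.sum(),(wray('w1',(u[m].mean(),v[m].mean()),.027)*1000).round(1))
E
```

```text
lipL [647.1 171.9  76. ]
lipR [648.3 223.8  76. ]
barL [483.5 178.5  80. ]
barR [484.6 222.1  80. ]
pegrear [ 500.4 -115.1   30. ]
pegfront [ 593.  -152.6   30. ]
dFL [ 621.4 -213.8   15. ]
dFR [ 649.5 -132.    15. ]
orange u 298 337 102 145
160 [np.int64(298), np.int64(339)] [array([548.7, 174.9,  76. ]), array([549.8, 222.7,  76. ])]
190 [np.int64(299), np.int64(339)] [array([585.2, 174.6,  76. ]), array([586.3, 222.5,  76. ])]
220 [np.int64(300), np.int64(338)] [array([623.9, 174.2,  76. ]), array([625. , 221.2,  76. ])]
230 [np.int64(300), np.int64(338)] [array([637.4, 173.6,  76. ]), array([638.5, 221.2,  76. ])]
peg 110.16901408450704 134.7605633802817 71 [ 501.5 -119.4   27. ]
peg 103.0 192.58 50 [ 593.1 -155.1   27. ]
```

>>> {"name": "step_arm", "arguments": {"commands": [{"fingers":-1,"dx":-0.005,"dy":0,"dz":0.06,"roll":0},{"fingers":-1,"dx":-0.005,"dy":0,"dz":0.11,"roll":0},{"fingers":-1,"dx":-0.005,"dy":0,"dz":0.16,"roll":0},{"fingers":-1,"dx":-0.005,"dy":0,"dz":0.2,"roll":0},{"fingers":-1,"dx":-0.005,"dy":0,"dz":0.225,"roll":0},{"fingers":-1,"dx":-0.005,"dy":0,"dz":0.236,"roll":0},{"fingers":-1,"dx":-0.005,"dy":0,"dz":0.236,"roll":0}]}}

```text
time: 2.52
tool_pos: [0.5687, 0.1995, 0.0227]
tcp_rot: [-0.032, -3.14, 0.0]
wrist_force: [0.0, 0.4, 0.4]
width: 0.999
grip_force: 0.0
```

>>> {"name": "step_arm", "arguments": {"commands": [{"fingers":1,"dx":0,"dy":0,"dz":0,"roll":0},{"fingers":1,"dx":0,"dy":0,"dz":0,"roll":0},{"fingers":1,"dx":0,"dy":0,"dz":0,"roll":0},{"fingers":1,"dx":0,"dy":0,"dz":0,"roll":0},{"fingers":1,"dx":0,"dy":0,"dz":0,"roll":0}]}}

```text
time: 3.15
tool_pos: [0.571, 0.1988, 0.0252]
tcp_rot: [0.035, 3.139, 0.001]
wrist_force: [-0.7, -0.7, 5.6]
width: 0.633
grip_force: 63.3
```

```bash
python3 go.py .569 .198 .142 179
```

```text
now 3.15 [0.571  0.1988 0.0252] 178.74 tilt [ 0.003  0.001 -1.   ] d [ 0.0016 -0.0007 -0.1168] roll -0.26 q [ 0.29  0.3   1.91 -0.    0.93 -1.25] F [-0.7 -0.7  5.6] w 0.633 63.31804633140564
```

>>> {"name": "step_arm", "arguments": {"commands": [{"fingers":1,"dx":0,"dy":0,"dz":-0.03,"roll":0},{"fingers":1,"dx":0,"dy":0,"dz":-0.08,"roll":0},{"fingers":1,"dx":0,"dy":-0.01,"dz":-0.13,"roll":0},{"fingers":1,"dx":-0.01,"dy":-0.05,"dz":-0.16,"roll":5},{"fingers":1,"dx":-0.02,"dy":-0.1,"dz":-0.195,"roll":11},{"fingers":1,"dx":-0.03,"dy":-0.16,"dz":-0.195,"roll":16},{"fingers":1,"dx":-0.034,"dy":-0.2,"dz":-0.195,"roll":19},{"fingers":1,"dx":-0.034,"dy":-0.208,"dz":-0.195,"roll":19.2}]}}

```text
time: 4.15
tool_pos: [0.5977, -0.0131, 0.2163]
tcp_rot: [-0.564, -3.088, 0.002]
wrist_force: [-0.4, 0.5, -7.5]
width: 0.624
grip_force: 67.5
```

>>> {"name": "step_arm", "arguments": {"commands": [{"fingers":1,"dx":0,"dy":0,"dz":0,"roll":0},{"fingers":1,"dx":0,"dy":0,"dz":0,"roll":0}]}}

```text
time: 4.4
tool_pos: [0.5984, -0.0089, 0.2172]
tcp_rot: [-0.556, -3.091, -0.001]
wrist_force: [-0.1, -0.2, -8.1]
width: 0.631
grip_force: 67.5
```

```bash
python3 go.py .6 -.01 .22 159.5; python3 -c "
from h import *
p,d,c=snap('wrist','w2')"
```

```text
now 4.4 [ 0.5984 -0.0089  0.2172] 159.6 tilt [-0.001  0.001 -1.   ] d [-0.0019 -0.0005 -0.0028] roll 0.1 q [-0.06  0.11  1.75  0.    1.28 -1.27] F [-0.1 -0.2 -8.1] w 0.631 67.50301122665405
```

View pics/w2.png

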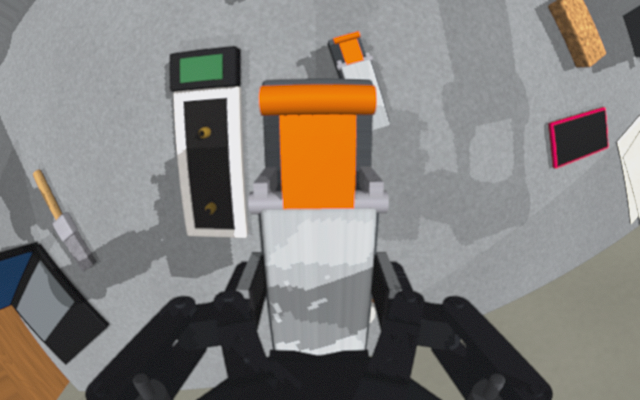

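The caddy sits straight in the grip with its lid shut, bar (261–376, 97) and hinge pin (250–387, 202). The dock pegs are clear at (205,132) and (210,208), and the plate's front corners at (188,236) and (246,237).

```bash
python3 - <<'E'
from h import *
s=read_state(); t=s['tool_pos']; M=R.from_rotvec(s['tcp_rot']).as_matrix(); fz=t[2]-.0252
p=cv2.imread('pics/w2.png').astype(int); b,g,r=p[...,0],p[...,1],p[...,2]; v,u=np.mgrid[:400,:640]
pg=[]
for lo,hi in((118,145),(195,222)):
    m=(u>190)&(u<225)&(v>lo)&(v<hi)&(r>b+30); c=(u[m].mean(),v[m].mean()); w=wray('w2',c,.027); pg.append(w); print('peg',c,m.sum(),u[m].min(),u[m].max(),(w*1000).round(1))
a,f=pg; d=f-a; yaw=np.arctan2(d[1],d[0]); print('len',np.hypot(*d[:2]),'yaw',np.degrees(yaw)); seat=(a+f)/2-.005*np.array([np.cos(yaw),np.sin(yaw),0]); print('seat',seat)
for n,uv in(('RL',(174,92)),('RR',(241,88)),('FL',(188,236)),('FR',(246,237))): print(n,(wray('w2',uv,.015)*1000).round(1))
for n,uv,z in(('hingeL',(250,202),.066),('hingeR',(387,202),.066),('barL',(261,98),.082),('barR',(376,98),.082)):
    w=wray('w2',uv,fz+z); print(n,'tool frame',((M.T@(w-t))*1000).round(1))
z=np.load('pics/w2.npz')['d']; print('depth',z[98,318],z[190,318],z[132,205])
m=(r>b+90)&(v>70)&(v<215)&(u>250)&(u<390); vv=v[m&(abs(u-318)<20)]; print('bar rows',vv.min(),vv.max())
T=np.load('pics/w2.npz')['T']; 
for q in((94,318),(150,318)):
    # depth along axis -> height
    K=np.load('pics/w2.npz')['K']; x=(q[1]-K[0,2])/K[0,0];y=(q[0]-K[1,2])/K[1,1];th=np.hypot(x,y);k=np.sinc(th/np.pi); dirc=np.array([x*k,-y*k,-np.cos(th)]); P=np.linalg.inv(T)@np.r_[dirc*z[q]/np.cos(th),1]; print(q,P[:3].round(4),'tool',((M.T@(P[:3]-t))*1000).round(1))
E
```

```text
peg (np.float64(205.14285714285714), np.float64(131.46938775510205)) 98 199 210 [ 502.  -121.1   27. ]
peg (np.float64(210.6578947368421), np.float64(206.94736842105263)) 76 205 215 [ 593.  -156.7   27. ]
len 0.09768805159619498 yaw -21.355567890428716
seat [ 0.54282187 -0.13709522  0.027     ]
RL [ 436.1 -145.7   15. ]
RR [470.1 -61.6  15. ]
FL [ 622.3 -216.4   15. ]
FR [ 651.9 -134.6   15. ]
hingeL tool frame [ 38.4 -31.6 -40.8]
hingeR tool frame [ 38.4  31.1 -40.8]
barL tool frame [ 84.7 -21.5 -56.7]
barR tool frame [ 84.6  21.2 -56.7]
depth 0.10960138 0.12778023 0.35405853
bar rows 84 208
(94, 318) [0.5182 0.0207 0.2733] tool [ 85.7  -0.3 -55.7]
(150, 318) [0.5389 0.0129 0.268 ] tool [ 63.6  -0.4 -50.5]
```

```bash
python3 go.py .5528 -.142 .10 159
```

```text
now 4.45 [ 0.5986 -0.0088  0.2175] 159.62 tilt [-0.001  0.001 -1.   ] d [-0.0036 -0.1408  0.1174] roll 0.62 q [-0.06  0.11  1.75  0.    1.28 -1.27] F [ 0.2 -0.1 -6.7] w 0.633 67.5030791759491
```

>>> {"name": "step_arm", "arguments": {"commands": [{"fingers":1,"dx":-0.002,"dy":-0.05,"dz":0,"roll":0.6},{"fingers":1,"dx":-0.0036,"dy":-0.1,"dz":0.02,"roll":0.6},{"fingers":1,"dx":-0.0036,"dy":-0.135,"dz":0.06,"roll":0.6},{"fingers":1,"dx":-0.0036,"dy":-0.141,"dz":0.1,"roll":0.6},{"fingers":1,"dx":-0.0036,"dy":-0.141,"dz":0.133,"roll":0.6},{"fingers":1,"dx":-0.0036,"dy":-0.141,"dz":0.133,"roll":0.6},{"fingers":1,"dx":-0.0036,"dy":-0.141,"dz":0.133,"roll":0.6}]}}

```text
time: 5.32
tool_pos: [0.5545, -0.143, 0.0865]
tcp_rot: [0.572, 3.087, -0.0]
wrist_force: [1.3, -0.6, -6.7]
width: 0.628
grip_force: 68.0
```

```bash
python3 go.py .5528 -.142 .06 159; python3 - <<'E'
from h import *
for n in('scene','side'): snap(n,n+'2')
a=cv2.imread('pics/scene2.png')[185:285,235:355]; b=cv2.imread('pics/side2.png')[180:270,245:365]
a=cv2.resize(a,(600,500),interpolation=cv2.INTER_CUBIC)[:,:400]; b=cv2.resize(b,(600,450),interpolation=cv2.INTER_CUBIC)
c=np.zeros((500,800,3),np.uint8); c[:,:400]=cv2.resize(cv2.imread('pics/scene2.png')[185:285,245:325],(400,500),interpolation=cv2.INTER_CUBIC); c[:480,400:]=cv2.resize(cv2.imread('pics/side2.png')[170:290,250:350],(400,480),interpolation=cv2.INTER_CUBIC)
cv2.imwrite('pics/c2.png',c)
E
```

```text
now 5.325 [ 0.5545 -0.143   0.0865] 159.02 tilt [ 0.002 -0.001 -1.   ] d [0.002  0.0003 0.0265] roll 0.02 q [-0.3   0.17  1.94  0.    1.03 -1.5 ] F [ 1.3 -0.6 -6.7] w 0.628 68.01835656166077
```

View pics/c2.png

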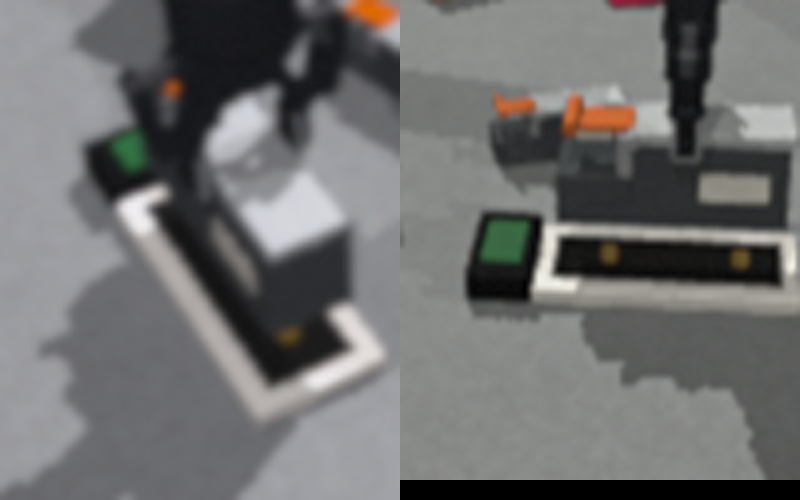

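The caddy hovers over the dock with its lever towards the panel. Both pegs are visible: crop (290,335) in the scene view, and (610,253) and (740,258) in the side view. I'll lower it gently.

>>> {"name": "step_arm", "arguments": {"commands": [{"fingers":1,"dx":0.002,"dy":0,"dz":0.015,"roll":0},{"fingers":1,"dx":0.002,"dy":0,"dz":0.026,"roll":0},{"fingers":1,"dx":0.002,"dy":0,"dz":0.032,"roll":0},{"fingers":1,"dx":0.002,"dy":0,"dz":0.036,"roll":0},{"fingers":1,"dx":0.002,"dy":0,"dz":0.038,"roll":0},{"fingers":1,"dx":0.002,"dy":0,"dz":0.038,"roll":0}]}}

```text
time: 6.18
tool_pos: [0.5512, -0.1428, 0.047]
tcp_rot: [-0.574, -3.089, -0.0]
wrist_force: [-0.6, -0.5, -8.0]
width: 0.629
grip_force: 68.0
```

```bash
python3 go.py .5528 -.142 .04 159; python3 -c "
from h import *
print(read_state()['torque'])"
```

```text
now 6.175 [ 0.5512 -0.1428  0.047 ] 158.94 tilt [-0.  0. -1.] d [-0.0012  0.0013  0.007 ] roll -0.06 q [-0.3   0.21  1.97  0.    0.96 -1.5 ] F [-0.6 -0.5 -8. ] w 0.629 68.01987648010254
[-0.00978346 -0.03827733  0.00792355]
```

Foot is at about 22 mm, below the 30 mm peg tips, with no contact force, so the pegs are in the holes. Lowering the rest of the way.

>>> {"name": "step_arm", "arguments": {"commands": [{"fingers":1,"dx":0,"dy":0.001,"dz":0.004,"roll":0},{"fingers":1,"dx":0,"dy":0.001,"dz":0.006,"roll":0},{"fingers":1,"dx":0,"dy":0.001,"dz":0.007,"roll":0},{"fingers":1,"dx":0,"dy":0.001,"dz":0.008,"roll":0},{"fingers":1,"dx":0,"dy":0.001,"dz":0.008,"roll":0}]}}

```text
time: 6.8
tool_pos: [0.5521, -0.1421, 0.0402]
tcp_rot: [0.574, 3.088, -0.001]
wrist_force: [-2.5, -1.0, 3.2]
width: 0.633
grip_force: 69.2
```

>>> {"name": "step_arm", "arguments": {"commands": [{"fingers":-1,"dx":0,"dy":0,"dz":0,"roll":0},{"fingers":-1,"dx":0,"dy":0,"dz":0,"roll":0},{"fingers":-1,"dx":0,"dy":0,"dz":0,"roll":0},{"fingers":-1,"dx":0,"dy":0,"dz":0,"roll":0},{"fingers":-1,"dx":0,"dy":0,"dz":0,"roll":0},{"fingers":-1,"dx":0,"dy":0,"dz":-0.02,"roll":0},{"fingers":-1,"dx":0,"dy":0,"dz":-0.07,"roll":0},{"fingers":-1,"dx":0,"dy":0,"dz":-0.13,"roll":0}]}}

```text
time: 7.8
tool_pos: [0.5502, -0.1414, 0.1687]
tcp_rot: [-0.573, -3.085, -0.001]
wrist_force: [1.7, -0.5, -0.0]
width: 0.997
grip_force: 0.0
```

>>> {"name": "step_arm", "arguments": {"commands": [{"fingers":-1,"dx":0.02,"dy":0,"dz":-0.05,"roll":0},{"fingers":0.5,"dx":0.02,"dy":0,"dz":-0.05,"roll":0},{"fingers":1,"dx":0.02,"dy":0,"dz":-0.05,"roll":0},{"fingers":1,"dx":0.02,"dy":0,"dz":-0.05,"roll":0},{"fingers":1,"dx":0.02,"dy":0,"dz":-0.05,"roll":0},{"fingers":1,"dx":0.02,"dy":0,"dz":-0.05,"roll":0}]}}

```text
time: 8.55
tool_pos: [0.5325, -0.1345, 0.2178]
tcp_rot: [-0.574, -3.087, -0.0]
wrist_force: [-0.0, 0.3, -0.3]
width: 0.004
grip_force: 0.0
```

```bash
python3 go.py .5 -.12 .12 159; python3 -c "
from h import *
p,d,c=snap('wrist','w3')
for n in('scene','side'): snap(n,n+'3')"
```

```text
now 8.55 [ 0.5325 -0.1345  0.2178] 158.94 tilt [-0.002  0.001 -1.   ] d [0.0353 0.0019 0.0979] roll -0.06 q [-0.29  0.02  1.85 -0.    1.27 -1.5 ] F [-0.   0.3 -0.3] w 0.004 0.0
```

View pics/w3.png

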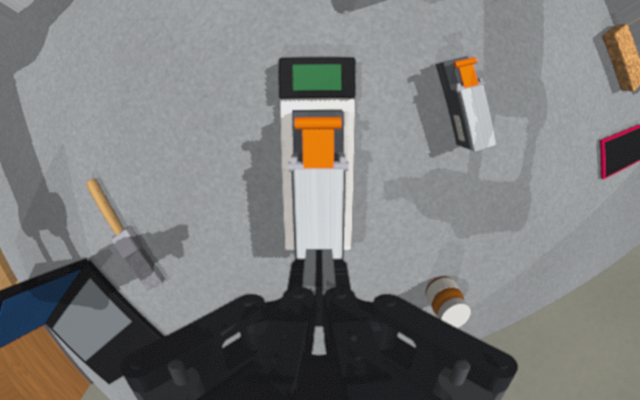

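The caddy sits centred on the dock, lid shut, with its bar at (295–342,123). I'll check its height and the bar's position.

```bash
python3 - <<'E'
from h import *
s=read_state(); t=s['tool_pos']; M=R.from_rotvec(s['tcp_rot']).as_matrix()
p=cv2.imread('pics/w3.png').astype(int); b,g,r=p[...,0],p[...,1],p[...,2]; v,u=np.mgrid[:400,:640]
m=(r>b+90)&(abs(u-318)<40)&(v>100)&(v<175); 
for vv in range(114,134,2): k=u[vv][m[vv]]; print(vv,len(k) and (k.min(),k.max()),end=' ')
k=v[m]; print(k.min(),k.max())
for uv in((318.5,118),(318.5,123.5),(318.5,129)): w=wray('w3',uv,.095); print(uv,w.round(4),'tool',((M.T@(w-t))*1000).round(1))
z=np.load('pics/w3.npz'); d,K,T=z['d'],z['K'],z['T']
for q in((122,318),(124,310),(200,318),(230,318),(230,287),(78,318)):
    x=(q[1]-K[0,2])/K[0,0];y=(q[0]-K[1,2])/K[1,1];th=np.hypot(x,y);k=np.sinc(th/np.pi); P=np.linalg.inv(T)@np.r_[np.array([x*k,-y*k,-np.cos(th)])*d[q]/np.cos(th),1]; print(q,P[:3].round(4))
for f in('scene3','side3'):
    P,ok,p=cloud(f); b,r=p[...,0].astype(int),p[...,2].astype(int)
    m=ok&(np.hypot(P[...,0]-.57,P[...,1]+.15)<.08)&(P[...,2]>.075)&(P[...,2]<.11)&(abs(r-b)<25)&(r>90); print(f,'lid z',m.sum(),np.median(P[m],0))
    m=ok&(np.hypot(P[...,0]-.48,P[...,1]+.12)<.08)&(P[...,2]>.07)&(P[...,2]<.12)&(r>b+70); print('lever',m.sum(),np.median(P[m],0),P[m][:,2].max())
E
```

```text
114 0 116 0 118 (np.int64(295), np.int64(340)) 120 (np.int64(294), np.int64(341)) 122 (np.int64(294), np.int64(341)) 124 (np.int64(294), np.int64(341)) 126 (np.int64(295), np.int64(341)) 128 (np.int64(295), np.int64(339)) 130 (np.int64(302), np.int64(333)) 132 (np.int64(302), np.int64(333)) 117 167
(318.5, 118) [ 0.47   -0.1108  0.095 ] tool [ 67.1  -0.4 123.6]
(318.5, 123.5) [ 0.4749 -0.1127  0.095 ] tool [ 61.9  -0.4 123.6]
(318.5, 129) [ 0.4798 -0.1146  0.095 ] tool [ 56.6  -0.4 123.6]
(122, 318) [ 0.4733 -0.1126  0.0967]
(124, 310) [ 0.4723 -0.1203  0.0965]
(200, 318) [ 0.5473 -0.1411  0.0907]
(230, 318) [ 0.5785 -0.1532  0.0907]
(230, 287) [ 0.5946 -0.2038  0.0155]
(78, 318) [ 0.4293 -0.0958  0.0285]
scene3 lid z 566 [ 0.57409774 -0.15243457  0.09035069]
lever 142 [ 0.48982837 -0.12032555  0.09203926] 0.09908914980461359
side3 lid z 413 [ 0.5651612  -0.15550887  0.08936748]
lever 106 [ 0.487343   -0.12207752  0.09043161] 0.09694917056186225
```

Lid top is at 90.7 mm (15+76), so it is home. Bar centre is at tool dx ≈ +62 mm, top at 96.7 mm. I'll move above the bar with the fingers shut.

>>> {"name": "step_arm", "arguments": {"commands": [{"fingers":1,"dx":0.04,"dy":0,"dz":0.02,"roll":0},{"fingers":1,"dx":0.063,"dy":0,"dz":0.06,"roll":0},{"fingers":1,"dx":0.063,"dy":0,"dz":0.09,"roll":0},{"fingers":1,"dx":0.063,"dy":0,"dz":0.107,"roll":0},{"fingers":1,"dx":0.063,"dy":0,"dz":0.112,"roll":0},{"fingers":1,"dx":0.063,"dy":0,"dz":0.112,"roll":0},{"fingers":1,"dx":0.063,"dy":0,"dz":0.112,"roll":0}]}}

```text
time: 9.57
tool_pos: [0.4754, -0.1124, 0.1083]
tcp_rot: [0.574, 3.086, -0.0]
wrist_force: [-0.2, 0.2, 0.0]
width: -0.003
grip_force: 0.0
```

```bash
python3 go.py .4735 -.112 .097 159
```

```text
now 9.575 [ 0.4754 -0.1124  0.1083] 158.94 tilt [ 0.002 -0.001 -1.   ] d [ 0.0019 -0.0003  0.0113] roll -0.06 q [-0.28 -0.01  2.09 -0.    1.06 -1.49] F [-0.2  0.2  0. ] w -0.003 0.0
```

>>> {"name": "step_arm", "arguments": {"commands": [{"fingers":1,"dx":0.002,"dy":0,"dz":0.005,"roll":0},{"fingers":1,"dx":0.002,"dy":0,"dz":0.009,"roll":0},{"fingers":1,"dx":0.002,"dy":0,"dz":0.011,"roll":0},{"fingers":1,"dx":0.002,"dy":0,"dz":0.012,"roll":0},{"fingers":1,"dx":0.002,"dy":0,"dz":0.012,"roll":0}]}}

```text
time: 10.2
tool_pos: [0.4722, -0.1112, 0.0949]
tcp_rot: [-0.574, -3.089, -0.0]
wrist_force: [-0.5, 0.6, 0.0]
width: -0.003
grip_force: 0.0
```

>>> {"name": "step_arm", "arguments": {"commands": [{"fingers":1,"dx":0,"dy":0,"dz":0.001,"roll":0},{"fingers":1,"dx":0,"dy":0,"dz":0.001,"roll":0}]}}

```text
time: 10.45
tool_pos: [0.4722, -0.1113, 0.094]
tcp_rot: [-0.574, -3.089, 0.0]
wrist_force: [1.5, -0.6, 0.0]
width: 0.004
grip_force: 0.0
```

>>> {"name": "step_arm", "arguments": {"commands": [{"fingers":1,"dx":0,"dy":0,"dz":0.001,"roll":0},{"fingers":1,"dx":0,"dy":0,"dz":0.001,"roll":0}]}}

```text
time: 10.7
tool_pos: [0.4722, -0.1112, 0.0929]
tcp_rot: [-0.574, -3.089, 0.0]
wrist_force: [-0.5, -0.3, 0.7]
width: 0.001
grip_force: 0.0
```

>>> {"name": "step_arm", "arguments": {"commands": [{"fingers":1,"dx":0,"dy":0,"dz":0.001,"roll":0},{"fingers":1,"dx":0,"dy":0,"dz":0.001,"roll":0}]}}

```text
time: 10.95
tool_pos: [0.4721, -0.1112, 0.0919]
tcp_rot: [-0.574, -3.088, -0.0]
wrist_force: [-0.0, 0.2, 0.2]
width: 0.004
grip_force: 0.0
```

```bash
python3 - <<'E'
from h import *
snap('wrist','w4');snap('side','side4');snap('scene','scene4')
c=np.zeros((600,800,3),np.uint8)
c[:,:400]=cv2.resize(cv2.imread('pics/side4.png')[170:290,240:320],(400,600),interpolation=cv2.INTER_CUBIC)
c[:300,400:]=cv2.resize(cv2.imread('pics/w4.png')[150:390,160:480],(400,300)); c[300:,400:]=cv2.resize(cv2.imread('pics/scene4.png')[180:255,240:340],(400,300),interpolation=cv2.INTER_CUBIC)
cv2.imwrite('pics/c4.png',c)
print(read_state()['wrist_force'])
E
```

```text
[-0.03748133 -0.21410348 -0.31596269]
```

View pics/c4.png

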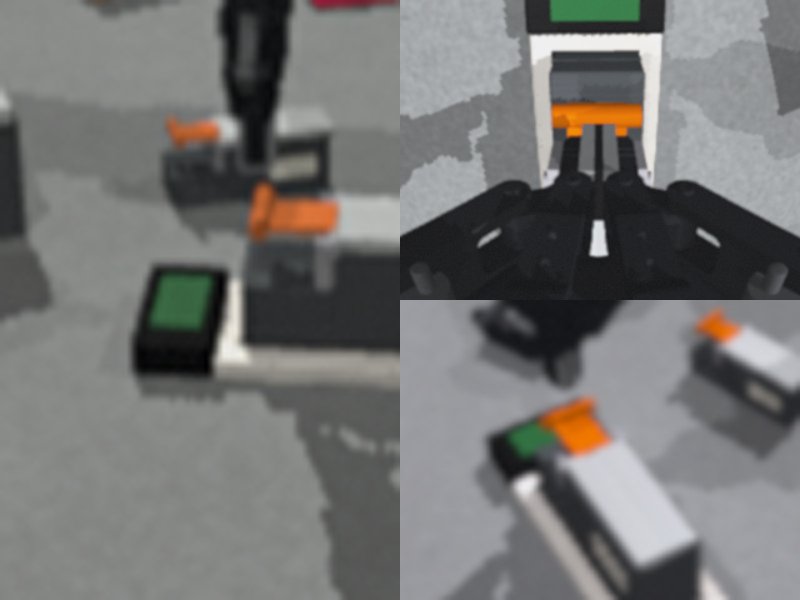

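The wrist crop shows the finger tips at the bar's front edge, over the orange arm at crop (597,125). The grey tips blend into the background elsewhere. I'll use depth to find the true tip.

```bash
python3 - <<'E'
from h import *
s=read_state(); t=s['tool_pos']; M=R.from_rotvec(s['tcp_rot']).as_matrix(); print(t,s['time'])
z=np.load('pics/w4.npz'); d,K,T=z['d'],z['K'],z['T']
def proj(X):
    c=T@np.r_[X,1]; th=np.arctan2(np.hypot(c[0],c[1]),-c[2]); a=np.arctan2(-c[1],c[0]); return K[0,2]+K[0,0]*th*np.cos(a),K[1,2]+K[1,1]*th*np.sin(a)
print('TCP px',proj(t),'19back',proj(t+M@[0,0,-.019]),'30back',proj(t+M@[0,0,-.03]))
for u in (303,312,318,325):
  for v in (222,230,236,242,246,250,254,258,264,272,285):
    x=(u-K[0,2])/K[0,0];y=(v-K[1,2])/K[1,1];th=np.hypot(x,y);k=np.sinc(th/np.pi); P=(np.linalg.inv(T)@np.r_[np.array([x*k,-y*k,-np.cos(th)])*d[v,u]/np.cos(th),1])[:3]; print((u,v),'tool',((M.T@(P-t))*1000).round(0),'z',P[2].round(3),z['p'][v,u])
E
```

```text
[ 0.47225721 -0.11123945  0.09201619] 11.1
TCP px (np.float64(318.7680169488382), np.float64(239.67489673775626)) 19back (np.float64(318.74283072200154), np.float64(254.2567441073561)) 30back (np.float64(318.72569402283153), np.float64(264.0520668173298))
(303, 222) tool [ -3. -11.  35.] z 0.057 [99 94 91]
(303, 230) tool [ -9. -12.  35.] z 0.057 [77 73 72]
(303, 236) tool [  3. -10.  -2.] z 0.094 [ 10 102 208]
(303, 242) tool [ -0. -10.  -3.] z 0.095 [ 10 124 232]
(303, 246) tool [ -2. -10.  -4.] z 0.096 [ 10 123 233]
(303, 250) tool [ -4. -10.  -6.] z 0.098 [  7 101 211]
(303, 254) tool [-10. -10.   1.] z 0.091 [  4 133 239]
(303, 258) tool [  8.  -8. -38.] z 0.13 [ 27  90 177]
(303, 264) tool [  8.  -8. -43.] z 0.135 [48 49 47]
(303, 272) tool [  7.  -7. -50.] z 0.142 [69 67 67]
(303, 285) tool [ 12.  -6. -67.] z 0.159 [96 93 91]
(312, 222) tool [-2. -5. 34.] z 0.058 [89 85 80]
(312, 230) tool [-9. -5. 35.] z 0.057 [72 70 68]
(312, 236) tool [ 3. -4. -2.] z 0.094 [ 10 101 208]
(312, 242) tool [ 0. -4. -4.] z 0.096 [ 10 122 231]
(312, 246) tool [-2. -4. -5.] z 0.097 [  9 122 233]
(
[... 774 characters left out ...]
.142 [33 31 30]
(318, 272) tool [ 12.  -0. -57.] z 0.149 [32 29 31]
(318, 285) tool [ 11.  -0. -67.] z 0.159 [33 33 32]
(325, 222) tool [-3.  4. 35.] z 0.057 [87 82 78]
(325, 230) tool [-8.  5. 34.] z 0.058 [87 83 82]
(325, 236) tool [ 3.  4. -2.] z 0.094 [ 10  94 192]
(325, 242) tool [ 1.  4. -6.] z 0.098 [ 10 123 233]
(325, 246) tool [-2.  4. -5.] z 0.097 [  9 124 234]
(325, 250) tool [ 11.   3. -36.] z 0.128 [105 106 112]
(325, 254) tool [ 11.   3. -39.] z 0.131 [110 108 106]
(325, 258) tool [ 12.   3. -45.] z 0.137 [109 106 105]
(325, 264) tool [ 12.   3. -50.] z 0.142 [108 107 105]
(325, 272) tool [ 12.   3. -57.] z 0.149 [108 107 104]
(325, 285) tool [ 11.   3. -66.] z 0.159 [87 85 83]
```

Depth shows the true tips stand about 36 mm behind the reported TCP (tip z ≈ 0.128), which the scene and side views bear out. They are about 31 mm above the bar, so I'll lower 25 mm and then feel for contact.

>>> {"name": "step_arm", "arguments": {"commands": [{"fingers":1,"dx":0,"dy":0,"dz":0.012,"roll":0},{"fingers":1,"dx":0,"dy":0,"dz":0.02,"roll":0},{"fingers":1,"dx":0,"dy":0,"dz":0.025,"roll":0},{"fingers":1,"dx":0,"dy":0,"dz":0.025,"roll":0},{"fingers":1,"dx":0,"dy":0,"dz":0.025,"roll":0}]}}

```text
time: 11.72
tool_pos: [0.472, -0.1112, 0.0668]
tcp_rot: [-0.574, -3.088, -0.0]
wrist_force: [-0.8, 0.1, 1.9]
width: 0.0
grip_force: 0.7
```

>>> {"name": "step_arm", "arguments": {"commands": [{"fingers":1,"dx":0,"dy":0,"dz":0.001,"roll":0},{"fingers":1,"dx":0,"dy":0,"dz":0.003,"roll":0},{"fingers":1,"dx":0,"dy":0,"dz":0.003,"roll":0}]}}

```text
time: 12.1
tool_pos: [0.4721, -0.1112, 0.0659]
tcp_rot: [-0.574, -3.088, -0.0]
wrist_force: [-6.7, 2.5, 17.1]
width: -0.002
grip_force: 8.0
```

>>> {"name": "step_arm", "arguments": {"commands": [{"fingers":1,"dx":0,"dy":0,"dz":0.001,"roll":0},{"fingers":1,"dx":0,"dy":0,"dz":0.002,"roll":0},{"fingers":1,"dx":0,"dy":0,"dz":0.002,"roll":0}]}}

```text
time: 12.48
tool_pos: [0.4719, -0.1111, 0.0624]
tcp_rot: [-0.574, -3.088, -0.0]
wrist_force: [-3.6, 0.2, 3.7]
width: 0.001
grip_force: 2.2
```

Contact, peak about 17 N, and then the seal gave way to 3.7 N. Lowering slowly to about 11 mm of total bar travel.

>>> {"name": "step_arm", "arguments": {"commands": [{"fingers":1,"dx":0,"dy":0,"dz":0.001,"roll":0},{"fingers":1,"dx":0,"dy":0,"dz":0.002,"roll":0},{"fingers":1,"dx":0,"dy":0,"dz":0.003,"roll":0},{"fingers":1,"dx":0,"dy":0,"dz":0.004,"roll":0},{"fingers":1,"dx":0,"dy":0,"dz":0.005,"roll":0},{"fingers":1,"dx":0,"dy":0,"dz":0.005,"roll":0},{"fingers":1,"dx":0,"dy":0,"dz":0.005,"roll":0}]}}

```text
time: 13.35
tool_pos: [0.4722, -0.1112, 0.057]
tcp_rot: [-0.574, -3.089, -0.0]
wrist_force: [-2.7, 0.9, 3.0]
width: 0.001
grip_force: 1.7
```

```bash
python3 - <<'E'
from h import *
s=read_state(); print(s['tool_pos'],s['wrist_force'],s['time'])
for n in('scene','side'): snap(n,n+'5')
a=np.array([np.cos(np.radians(-21)),np.sin(np.radians(-21))]); o=np.array([.543,-.139])
for f in('scene3','scene5','side3','side5'):
    P,ok,p=cloud(f); b,r=p[...,0].astype(int),p[...,2].astype(int); q=P[...,:2]-o; X=q@a; Y=q@np.array([-a[1],a[0]])
    m=ok&(abs(Y)<.02)&(X>-.02)&(X<.095)&(P[...,2]>.086)&(P[...,2]<.15)&(abs(r-b)<30)&(r>80)
    k=np.polyfit(X[m],P[m][:,2],1); print(f,m.sum(),'lid slope rad',np.arctan(k[0]).round(3),'z@lip',np.polyval(k,.088).round(4))
    m=ok&(abs(Y)<.05)&(X>-.1)&(X<.1)&(P[...,2]>.01)&(P[...,2]<.02); print(' plate pts',m.sum())
c=np.zeros((500,800,3),np.uint8)
c[:,:400]=cv2.resize(cv2.imread('pics/side5.png')[165:265,265:345],(400,500),interpolation=cv2.INTER_CUBIC); c[:,400:]=cv2.resize(cv2.imread('pics/scene5.png')[180:280,255:335],(400,500),interpolation=cv2.INTER_CUBIC)
cv2.imwrite('pics/c5.png',c)
E
```

```text
[ 0.47222275 -0.11124675  0.05695328] [-2.6855996   0.86896801  3.0333856 ] 13.35
scene3 377 lid slope rad -0.007 z@lip 0.0904
 plate pts 453
scene5 319 lid slope rad 0.196 z@lip 0.1157
 plate pts 464
side3 247 lid slope rad -0.002 z@lip 0.0895
 plate pts 497
side5 236 lid slope rad 0.217 z@lip 0.1163
 plate pts 492
```

View pics/c5.png

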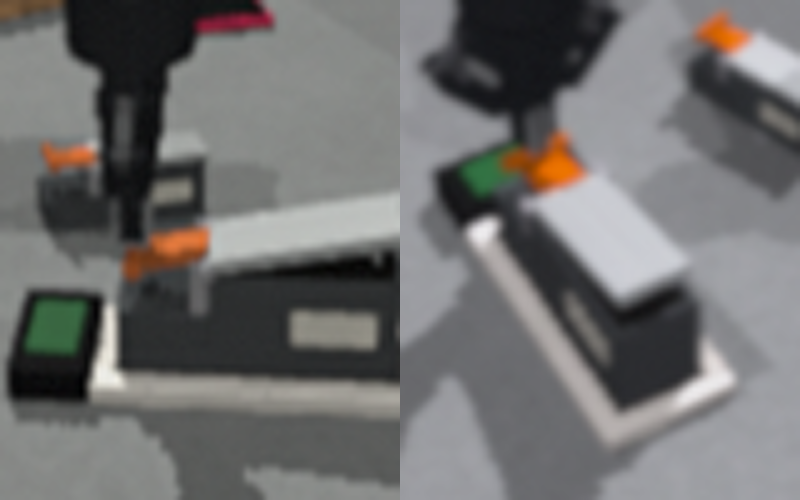

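Both views show the lid ajar at about 0.21 rad, lip up about 26 mm, with the caddy seated on the dock. One small press more, hold, then hand in.

>>> {"name": "step_arm", "arguments": {"commands": [{"fingers":1,"dx":0,"dy":0,"dz":0.001,"roll":0},{"fingers":1,"dx":0,"dy":0,"dz":0.0015,"roll":0},{"fingers":1,"dx":0,"dy":0,"dz":0.0015,"roll":0},{"fingers":1,"dx":0,"dy":0,"dz":0.0015,"roll":0},{"fingers":1,"dx":0,"dy":0,"dz":0.0015,"roll":0},{"fingers":1,"dx":0,"dy":0,"dz":0.0015,"roll":0}]}}

```text
time: 14.2
tool_pos: [0.4723, -0.1113, 0.0555]
tcp_rot: [0.574, 3.089, -0.0]
wrist_force: [-2.2, 1.1, 3.3]
width: -0.001
grip_force: 1.6
```

```bash
python3 -c "
from h import *
s=read_state(); print(s['tool_pos'],s['wrist_force']); print(finish_job())"
```

```text
[ 0.47226615 -0.11126719  0.05551808] [-2.21646967  1.1476621   3.3117661 ]
the job is handed in; nothing more can be done
None
```

The job is handed in with no verdict returned: the caddy is home on its dock, the seal is broken, and the fingers hold the lever down at about 3 N, with the lid at roughly 0.25 rad (measured 0.21 rad and 26 mm lip rise just before the final 1.5 mm press).

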